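# Show a casting's underside to the inspection camera

### The job

The aluminium housing casting lies in the trimming nest with its rear half under the nest's fixed bridge: slide it straight out at the open front end, then lift it and hold it in the air before the inspection camera, its underside square to the lens, centred on the lens axis and 13 cm from the lens front. Its long side must lie in the upright plane in which the camera leans (not crosswise), so that its end over the camera's back is the higher one. Finish while still gripping it there, motionless, and leave the other parts on the bench alone.

Things in the scene. Friction and masses are not known exactly. Their poses are not given: they have to be found in the camera images.
- casting: Cast aluminium housing half in the nest: open shell 60 mm wide (own x), 110 long (own y), walls 26 high, bosses inside 28; about 0.16 kg. Its long flat side walls can be gripped across the 60 mm. Origin: centre of its underside; z up. In the nest, own +y points to the nest's -x. It may be shown either end first.
- nest: Fixed steel nest. Origin: underside of its base plate, 5 mm over the bench, under the pedestal; +x to the closed rear, -x to the open front (robot's side). Base plate 150x110x8 mm; pedestal 54 mm wide (fingers can pass beside it), x -58 to +64, top z 20, bears the casting. End stop at x +67 to +77, up to z 38. The casting's centre starts within 8 mm of x 0 and is clear of the bridge at x -50 mm or beyond.
- bridge (a point): Middle of the underside of the nest's fixed bridge, at (26, 0, 53) mm in the nest's frame, axes as the nest's. The bar runs 18 mm either way along x and is 11 mm thick (screw heads 3 mm more); its legs stand on the base plate, inner faces at y +-34 mm, outer +-44.
- inspection_camera: Fixed dark industrial camera with lens and round ring light (64 mm across) on a bracket and a base plate 100x90x8 mm. Origin: underside of the base plate, 5 mm over the bench (the plate reaches x=-45 to +55 mm), z up. The lens looks up and leans 30 degrees from vertical towards its own -x, which is roughly the robot's side. Centre of the lens front at (-20, 0, 95) mm.
- focus (a point): Point on the lens axis 130 mm from the lens front, at (-85, 0, 207.6) mm in the camera's frame: the centre of the casting's underside belongs here. z: lens axis away from the lens (up, leaning to the robot's side), the casting's own z must point along it. y level, the camera's y. x points away from the robot and 30 degrees up: the casting's long side lies along it.
- block_front: Bystander: loose dark clamp block, 60x24x29 mm, with a grey round knob, near the front edge. Leave it alone. Origin: centre of its underside, z up.
- block_mid: Bystander: loose dark clamp block, 62x26x28 mm, with a grey round knob, behind nest and camera. Leave it alone. Origin: centre of its underside, z up.
- block_left: Bystander: loose dark clamp block, 59x24x27 mm, with a tan round knob, back left. Leave it alone. Origin: centre of its underside, z up.
- block_right: Bystander: loose dark clamp block, 64x26x29 mm, with a grey round knob, front right. Leave it alone. Origin: centre of its underside, z up.
- other_casting: Bystander: a second loose aluminium casting at the back of the bench, 67x100x28 mm, with an offset crosswise slab. Not the one to show; leave it alone. Origin: centre of its underside, z up.

How it is judged:
By the outcome, as a careful person would: the job done as asked, in the order asked, and still so for the second after the job is handed in, while the arm keeps its last pose, push and grip.
It also fails if it takes over 38 s, if anything falls off the work surface, if the arm or the gripper's body presses on something with over 40 N, if the wrist force passes 120 N, or if a joint passes its speed limit or range.

### The arm

A 7-joint arm with a two-finger parallel gripper is mounted at the origin on a cart in front of the work surface, level with it; the furniture and walls round the work are solid. World frame = base frame: x ahead of the robot, y to its left, z up, the work surface at z = 0. Lengths are in m, angles in rad, forces in N, time in s.
With the tool pointing down it reaches from about 0.35 to 0.9 m from the base axis. Payload 8.1 kg.
Tool frame: the origin (TCP) lies at the very end of the fingers, on their centre line; the grasp point (between the pads) lies 19 mm behind it (arm.tcp_to_grasp is the z of the grasp point in the tool frame, in m); z points along the fingers, y is the line along which they close (so a half turn about z gives the same grasp; the last joint's range is limited). The gripper opens to 92 mm and grips with 3 to 60 N. Pads are 19 mm wide; open, the fingers measure 130 mm over their backs; the gripper's body (75 mm by 190 mm) begins 47 mm behind the grasp point.
Start: joints at [-1.215, 0.434, 0.025, 1.573, -0.012, 1.134, -0.075], TCP at [0.277, 0.56, 0.227] pointing down, gripper open.
Joint ranges: [-2.62, 2.62], [-0.44, 2.09], [-1.27, 1.32], [0.08, 2.57], [-1.32, 4.46], [0.12, 2], [-2.74, 2.74]. Speed limits (rad/s): [2.22, 2.22, 3.01, 3.01, 3.14, 3.14, 3.14].

### API

Orientations are given as a rotation vector (axis times angle).
In Python, from cell import readout, vision, sign_off, arm gives the robot as it stands. The module is installed in compiled form; this text tells all that it offers.
- The arm moves only by the shell command python3 -m creep 'ROWS' [FORCE]. ROWS is JSON, a list of rows, each a list of 5 numbers: the shift along the tool's x, y, z in units of 4 cm (1.0 is 4 cm), then the turn about the tool's z in units of 4 degrees (1.0 is 4 degrees), then the opening, from 0 (shut) to 1 (fully open). A call has 1 to 12 rows; each row shifts and turns the commanded pose from where the row before left it, along the tool's axes as they then stand; what a row does not reach is not made up. A row lasts 1/8 s, in which the tool goes at most 62.5 mm and 10.7 degrees, less where a joint would pass 70% of its speed; a pose out of reach is approached as far as the arm can. A call with a number of a shift or a turn outside -1 to 1 is refused whole. A call with a gripper value outside its range is refused whole. The fingers move at their own pace and stop on an object; FORCE is the grip in N (left out, the last holds). Time passes only in rows, so rows that do not move let the fingers close. It gives the time, the measured TCP pose, the force, the opening and the grip force at its end, in the units of the state.
- readout.observe(): the state, without advancing time (a new reading comes with each control period).
- vision.get_image(name): name is "scene" or "top" or "wrist"; returns a dict with "pixels" (384x512x3 uint8, blue, green, red), "z_map" (384x512 float32, m along the optical axis (not along the pixel's ray), 0 where there is no reading), "camera_matrix" (3x3 intrinsics, pixels), "k1" (the pictures are not rectified: a ray, as slopes to the right and down, at radius r is drawn at 1 + k1 r^2 times it, then the intrinsics apply), "position" and "rotation" of the camera in the world. Camera axes: x right, y up, looking along -z (the intrinsics and any distortion apply to the point x, -y, -z); pixel columns grow to the right and rows downward; lengths in m; the calibration is good to about 2 mm. A picture is of the moment at which its call begins.
- sign_off(): hands the job in; it is judged then, once.
The state is a dict: "clock": time; "joints": joint angles; "dq": joint speeds; "joint_efforts": joint torques, N m; "position": TCP position; "ee_rot": TCP orientation; "force": force on the tool from outside, world axes, zero at the start; "ft_torque": the same for the moment, N m; "width": opening from 0.0 (shut) to 1.0 (fully open); "gripper_force": force on a finger pad.
Only numpy, scipy, OpenCV 4.12 (cv2) and the standard library are available. Lean on these libraries where they do the work, as an engineer would, in place of code of your own. Each camera call takes 0.05 s, during which the arm holds its last target. There are 200 camera calls.

## Working session

There is one attempt and no reset: what is moved stays moved. The work goes in short steps, Python scripts to look and compute and a shell command to move; the robot and the scene stay as the last step left them, time stands still between calls to the robot, and variables do not carry over. Pictures are saved under pics/ and viewed, at most 10 in all, crops included, and the job is handed in when it is done.

```bash
mkdir -p pics; cat > h.py <<'E'
import numpy as np, cv2
from cell import readout, vision, sign_off, arm
from scipy.spatial.transform import Rotation as R
def world(im):
    K=im["camera_matrix"];z=im["z_map"];h,w=z.shape
    u,v=np.meshgrid(np.arange(w),np.arange(h))
    n=cv2.undistortPoints(np.stack([u.ravel(),v.ravel()],1).astype(np.float64)[:,None],K,np.array([im["k1"],0,0,0.]))[:,0].reshape(h,w,2)
    c=np.stack([n[...,0]*z,-n[...,1]*z,-z],-1)
    rot=np.array(im["rotation"]); rot=R.from_rotvec(rot).as_matrix() if rot.shape==(3,) else rot
    P=c@rot.T+np.array(im["position"]); P[z==0]=np.nan
    return P
E
python3 - <<'E'
from h import *
s=readout.observe(); print({k:np.round(v,3) for k,v in s.items()}); print(R.from_rotvec(s["ee_rot"]).as_matrix().round(3),arm.tcp_to_grasp, [a for a in dir(arm) if a[0]!='_'])
ims=[]
for n in("scene","top"):
    im=vision.get_image(n); P=world(im); np.save(n+".npy",P); cv2.imwrite(f"pics/{n}0.png",im["pixels"]); print(n,np.round(im["position"],3),np.shape(im["rotation"]),np.round(im["rotation"],3).tolist(),im["k1"])
E
```

```text
{'clock': np.float64(0.0), 'joints': array([-1.215,  0.435,  0.025,  1.574, -0.012,  1.134, -0.075]), 'dq': array([-0.   ,  0.   ,  0.   ,  0.   , -0.   , -0.002,  0.001]), 'joint_efforts': array([-1.0000e-03, -6.6784e+01,  9.8500e-01, -3.1446e+01, -6.1000e-02,
        4.3000e-02,  0.0000e+00]), 'position': array([0.277, 0.56 , 0.226]), 'ee_rot': array([-7.140e-01, -3.059e+00,  3.000e-03]), 'force': array([-0.224,  0.269,  0.357]), 'ft_torque': array([-0.028, -0.013,  0.02 ]), 'gripper_force': np.float64(0.0), 'width': np.float64(1.0)}
[[-0.897  0.443 -0.001]
 [ 0.443  0.897 -0.002]
 [-0.    -0.002 -1.   ]] -0.0188 ['PlanningError', 'tcp_to_grasp']
scene [ 0.269 -0.714  0.823] (3,) [0.863, -0.191, -0.425] -0.06333340177672088
top [0.53  0.024 1.299] (3,) [0.046, -0.049, -1.571] 0.021110102423999213
```

View pics/scene0.png

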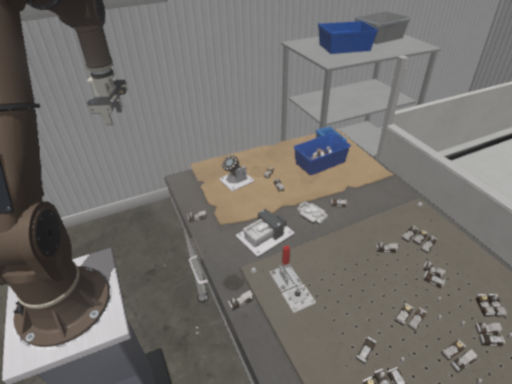

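View pics/top0.png

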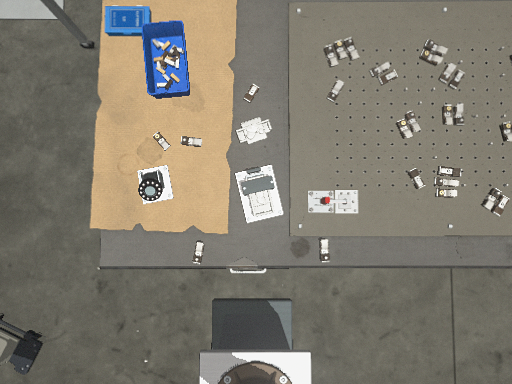

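Top view: nest at about (260,193) with its bridge at (258,184), inspection camera at (153,185) with the lens lower-left, front edge blocks at (199,252) and (324,250), second casting at (253,130). Next: measure.

```bash
python3 - <<'E'
from h import *
im=cv2.imread("pics/top0.png"); P=np.load("top.npy")
for n,(u,v) in dict(bench=(220,250),robotside=(240,240),nestp=(262,205),bridge=(258,184),ring=(150,187),cambase=(168,198),board=(300,215),casting=(262,212)).items(): print(n,P[v,u].round(3))
c=cv2.resize(im[155:230,125:295],None,fx=4.6,fy=4.6,interpolation=cv2.INTER_CUBIC); cv2.imwrite("pics/c1.png",c)
# plates by height and region
for n,(u0,u1,v0,v1),(z0,z1),th in (("nest",(232,288,160,225),(.006,.09),0),("cam",(134,176,162,207),(.006,.3),0)):
    Q=P[v0:v1,u0:u1]; I=im[v0:v1,u0:u1]
    m=(Q[...,2]>z0)&(Q[...,2]<z1)
    p=Q[m][:,:2].astype(np.float32); r=cv2.minAreaRect(p*1000); print(n,r,m.sum(), np.percentile(Q[m][:,2],[5,25,50,75,95]).round(3))
E
```

```text
bench [ 0.439  0.099 -0.001]
robotside [0.468 0.041 0.001]
nestp [ 0.568 -0.022  0.035]
bridge [ 0.626 -0.01   0.069]
ring [0.615 0.283 0.101]
cambase [0.59  0.25  0.008]
board [ 0.54  -0.133  0.007]
casting [ 0.548 -0.022  0.035]
nest ((603.6517944335938, -7.4302978515625), (152.2801513671875, 169.92355346679688), 87.2406997680664) 1939 [0.009 0.012 0.034 0.051 0.069]
cam ((630.7699584960938, 290.1712951660156), (128.7714080810547, 120.55501556396484), 0.060370732098817825) 1253 [0.007 0.01  0.016 0.093 0.108]
```

View pics/c1.png

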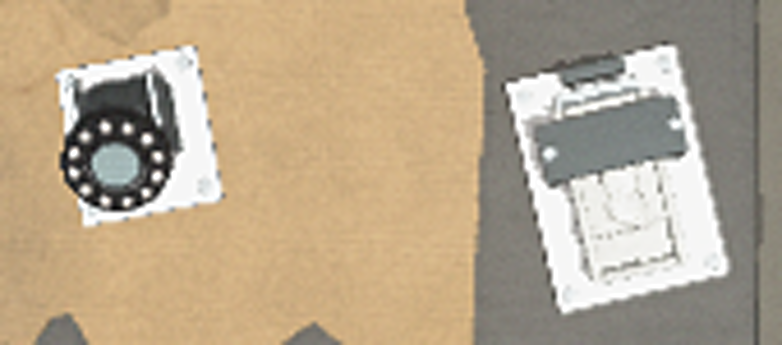

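The crop shows nest plate corners at (507,85),(676,45),(728,270),(560,313), camera plate corners (58,75),(193,45),(221,200),(85,225), and lens at (115,165).

```bash
cat >> h.py <<'E'
def ray(im,px,z):
    n=cv2.undistortPoints(np.array(px,float)[:,None],im["camera_matrix"],np.array([im["k1"],0,0,0.]))[:,0]
    d=np.c_[n[:,0],-n[:,1],-np.ones(len(n))]@R.from_rotvec(im["rotation"]).as_matrix().T
    o=np.array(im["position"]); return o+d*((z-o[2])/d[:,2])[:,None]
E
python3 - <<'E'
from h import *
im=vision.get_image("top")
f=lambda L:(np.array(L)+.5)/4.6-.5+[125,155]
def fit(C,loc):
    W=ray(im,f(C),.013)[:,:2]*1000; L=np.array(loc,float)
    a=(W-W.mean(0))@[1,1j]; b=(L-L.mean(0))@[1,1j]; th=np.angle((a*b.conj()).sum())
    M=np.array([[np.cos(th),-np.sin(th)],[np.sin(th),np.cos(th)]])
    t=W.mean(0)-M@L.mean(0); print(t.round(1),np.degrees(th).round(2),(W-(L@M.T+t)).round(1).tolist()); return t,M
# corner order: back-left, back-right, front-right, front-left (nest x away, y left)
t,M=fit([(507,85),(676,45),(728,270),(560,313)],[(75,55),(75,-55),(-75,-55),(-75,55)])
print("bridge",t+M@[26,0]); 
t2,M2=fit([(58,75),(193,45),(221,200),(85,225)],[(55,45),(55,-45),(-45,-45),(-45,45)])
print("lens pred",t2+M2@[-20,0],"meas",ray(im,f([(115,165)]),.1)*1000,"focus",t2+M2@[-85,0],212.6)
W=world(im); b=W[181:189,252:268]; print("bridge seen",np.nanmedian(b.reshape(-1,3),0))
# casting front edge in nest frame: heights profile along nest x at y=0
for p in [W]:
    Q=p[155:230,230:290].reshape(-1,3)*1000; L=(Q[:,:2]-t)@M; 
    for x in range(-80,80,5):
        m=(abs(L[:,0]-x)<2.5)&(abs(L[:,1])<24); print(x,m.sum(),np.percentile(Q[m,2],[10,50,90]).round(0) if m.any() else '',end=' | ')
    for y in range(-60,61,4):
        m=(abs(L[:,1]-y)<2)&(L[:,0]<0)&(L[:,0]>-45); print(y,np.percentile(Q[m,2],[10,50,90]).round(0),end=' ; ')
E
```

```text
[603.  -13.8] 13.23 [[-1.6, -0.9], [-1.4, -0.7], [2.4, 1.5], [0.7, 0.0]]
bridge [628.35262562  -7.80758936]
[624.7 286.8] 11.14 [[-1.7, -2.2], [-0.0, 1.3], [0.0, 2.0], [1.7, -1.1]]
lens pred [605.05230477 282.89746641] meas [[605.83108255 283.87831809 100.        ]] focus [541.27650677 270.3416873 ] 212.6
bridge seen [ 0.62537894 -0.01258054  0.06775759]
-80 29 [-5. -2.  1.] | -75 28 [-3. -0. 12.] | -70 28 [ 8. 12. 16.] | -65 28 [ 9. 11. 15.] | -60 31 [24. 49. 52.] | -55 31 [33. 37. 50.] | -50 30 [33. 36. 39.] | -45 30 [32. 36. 40.] | -40 30 [33. 36. 40.] | -35 30 [34. 37. 40.] | -30 31 [38. 41. 44.] | -25 29 [39. 42. 53.] | -20 32 [38. 47. 52.] | -15 30 [36. 42. 53.] | -10 30 [37. 43. 52.] | -5 31 [38. 43. 53.] | 0 29 [37. 42. 52.] | 5 39 [43. 66. 69.] | 10 29 [65. 68. 72.] | 15 33 [65. 68. 71.] | 20 31 [66. 67. 71.] | 25 30 [66. 68. 71.] | 30 31 [63. 68. 70.] | 35 29 [65. 67. 70.] | 40 23 [40. 63. 70.] | 45 30 [47. 50. 52.] | 50 16 [21. 25. 28.] | 55 28 [21. 24. 28.] | 60 21 [11. 21. 27.] | 65 42 [12. 39. 44.] | 70 29 [11. 41. 44.] | 75 6 [ 4. 10. 27.] | -60 [-2.  1.  3.] ; -56 [-5. -2.  4.] ; -52 [10. 12. 14.] ; -48 [10. 11. 14.] ; -44 [ 8. 11. 17.] ; -40 [ 7. 11. 15.] ; -36 [ 8. 10. 16.] ; -32 [10. 12. 13.] ; -28 [46. 49. 54.] ; -24 [41. 48. 52.] ; -20 [35. 39. 42.] ; -16 [36. 37. 41.] ; -12 [36. 39. 41.] ; -8 [34. 42. 52.] ; -4 [36. 50. 54.] ; 0 [38. 48. 53.] ; 4 [35. 49. 53.] ; 8 [35. 49. 53.] ; 12 [36. 41. 49.] ; 16 [36. 40. 43.] ; 20 [34. 39. 42.] ; 24 [37. 42. 51.] ; 28 [48. 50. 53.] ; 32 [11. 13. 49.] ; 36 [ 9. 12. 15.] ; 40 [ 8. 11. 15.] ; 44 [ 7. 10. 15.] ; 48 [ 8. 12. 14.] ; 52 [ 8. 12. 14.] ; 56 [-3. -1. 12.] ; 60 [-4. -1.  2.] ;
```

```bash
python3 -m creep '[[-0.96,-0.67,0,0,1],[-0.96,-0.67,0,0,1],[-0.96,-0.67,0,0,1],[-0.96,-0.67,0,0,1],[-0.96,-0.67,0,0,1],[-0.96,-0.67,0,0,1],[-0.96,-0.67,0,0,1],[-0.96,-0.67,0,0,1],[-0.96,-0.67,0,0,1],[-0.96,-0.67,0,0,1],[-0.96,-0.67,0,0,1],[-0.96,-0.67,0,0,1]]'; python3 -m creep '[[-0.96,-0.67,0,-1,1],[-0.96,-0.67,0,-1,1],[0,0,0,-1,1],[0,0,0,-1,1],[0,0,0,-1,1],[0,0,0,-1,1],[0,0,0,-1,1],[0,0,0,-1,1],[0,0,0,-1,1],[0,0,0,-0.9,1]]'
cat >> h.py <<'E'
def to(x,y,z,yaw):  # target TCP mm, tool-y heading deg -> shifts in tool axes now (units), turn units
    s=readout.observe(); M=R.from_rotvec(s["ee_rot"]).as_matrix(); p=s["position"]*1000
    d=M.T@(np.array([x,y,z])-p); h=np.degrees(np.arctan2(M[1,1],M[0,1]))
    print("t",round(float(s["clock"]),2),"p",p.round(1),"yaw",h.round(2),"z",M[:,2].round(3),"w",round(float(s["width"]),3),"gf",round(float(s["gripper_force"]),1),"F",s["force"].round(1))
    print("units",(d/40).round(3),"turn",round(-(yaw-h)/4,3))
E
python3 - <<'E'
from h import *
to(591,-16,150,103.2)
im=vision.get_image("wrist"); cv2.imwrite("pics/w1.png",im["pixels"]); print(im["position"],im["rotation"])
P=world(im)*1000; np.save("w1.npy",P)
t=np.array([603,-13.8]);a=np.radians(13.2);M=np.array([[np.cos(a),-np.sin(a)],[np.sin(a),np.cos(a)]])
Q=P.reshape(-1,3);Q=Q[~np.isnan(Q[:,0])];L=(Q[:,:2]-t)@M
for z0,z1,n in((46,55,"rim"),(62,72,"bridge"),(6,18,"plate")):
    m=(Q[:,2]>z0)&(Q[:,2]<z1)&(abs(L).max(1)<100); 
    if m.sum()>20: print(n,m.sum(),cv2.minAreaRect(L[m].astype(np.float32)),np.percentile(L[m],[1,99],0).round(1).tolist(),np.median(Q[m,2]))
E
```

```text
clock: 1.65
position: [0.5479, 0.0666, 0.2266]
ee_rot: [-0.714, -3.059, -0.0]
force: [0.5, -0.3, -0.2]
width: 0.999
gripper_force: 0.0
clock: 2.9
position: [0.5952, -0.0124, 0.2264]
ee_rot: [0.367, -3.119, -0.0]
force: [0.3, -0.2, 0.3]
width: 1.0
gripper_force: 0.0
t 2.9 p [595.2 -12.4 226.4] yaw 103.43 z [-0.001  0.    -1.   ] w 1.0 gf 0.0 F [ 0.3 -0.2  0.3]
units [ 0.121 -0.062  1.911] turn 0.058
[ 0.5198219  -0.02975006  0.38414845] [-0.20670883 -0.26272801  1.7916441 ]
rim 1956 ((-6.496006011962891, 1.865081787109375), (108.36494445800781, 86.47040557861328), 0.23376333713531494) [[-60.6, -32.6], [47.2, 36.7]] 50.882861097355764
bridge 3197 ((21.5631046295166, 1.8077545166015625), (88.10040283203125, 36.11458206176758), 89.97265625) [[3.8, -41.0], [39.0, 44.8]] 68.52442198151032
plate 7706 ((-0.8631172180175781, -1.9652252197265625), (229.87806701660156, 168.7622528076172), 78.74609375) [[-97.3, -99.4], [86.0, 98.1]] 12.552394424138107
```

View pics/w1.png

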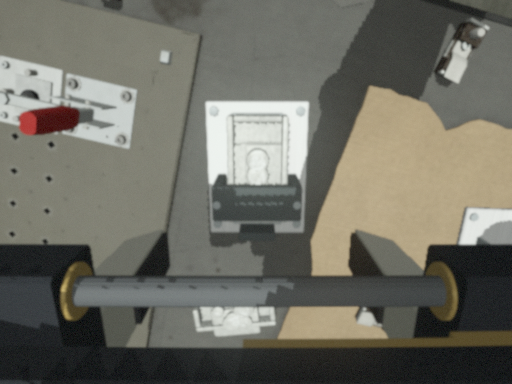

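Wrist view: casting under the bridge (pixel 258,200) with its front half open, straight in the tool's axes; the bridge lies 4 mm nearer than the plate fit said, so I grip 13 mm in front of the fit's centre.

```bash
python3 -m creep '[[0.15,-0.08,0.6,0.06,1],[0,0,0.9,0,1],[0,0,0.9,0,1],[0,0,0.9,0,1],[0,0,0.9,0,1],[0,0,0.6,0,1],[0,0,0.3,0,1],[0,0,0,0,1]]' >/dev/null; python3 - <<'E'
from h import *
to(590,-15,22,103.2)
E
```

```text
t 3.95 p [590.  -17.   22.3] yaw 103.04 z [-0.001 -0.    -1.   ] w 1.003 gf 0.0 F [-0.3  0.1  0.4]
units [-0.012  0.048  0.007] turn -0.039
```

```bash
python3 -m creep '[[0,0.05,0,-0.04,0.8],[0,0,0,0,0.5],[0,0,0,0,0.5],[0,0,0,0,0.5],[0,0,0,0,0.5],[0,0,0,0,0.5],[0,0,0,0,0.5],[0,0,0,0,0.5]]' 25; python3 - <<'E'
from h import *
to(590,-15,22,103.2)
E
```

```text
clock: 4.95
position: [0.5901, -0.015, 0.0232]
ee_rot: [-0.362, 3.12, -0.0]
force: [0.3, 0.2, 6.1]
width: 0.652
gripper_force: 25.0
t 4.95 p [590.1 -15.   23.2] yaw 103.23 z [ 0.001  0.    -1.   ] w 0.652 gf 25.0 F [0.3 0.2 6.1]
units [0.002 0.001 0.029] turn 0.008
```

```bash
python3 -m creep '[[0,0,-0.025,0,0.5],[0.2,0,0,0,0.5],[0.35,0,0,0,0.5],[0.4,0,0,0,0.5],[0.4,0,0,0,0.5],[0.3,0,0,0,0.5],[0.1,0,0,0,0.5],[0,0,0,0,0.5]]' 25; python3 - <<'E'
from h import *
to(590,-15,22,103.2)
im=vision.get_image("wrist"); cv2.imwrite("pics/w2.png",im["pixels"])
E
```

```text
clock: 5.95
position: [0.5218, -0.031, 0.0238]
ee_rot: [-0.362, 3.12, 0.0]
force: [0.8, -0.7, -1.6]
width: 0.652
gripper_force: 25.0
t 5.95 p [521.8 -31.   23.8] yaw 103.22 z [ 0.  0. -1.] w 0.652 gf 25.0 F [ 0.8 -0.7 -1.6]
units [-1.751  0.     0.047] turn 0.006
```

View pics/w2.png

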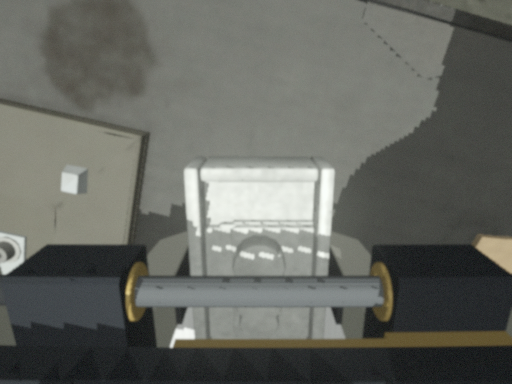

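Casting is out in front of the bridge, held squarely (pixel 258,250). Since the tool itself cannot tilt, I'll lift it, then rest its rear underside on the bridge's front top edge and lower, so it pivots 30° in a light grip.

```bash
python3 -m creep '[[0,0,-0.3,0,0.5],[0,0,-0.6,0,0.5],[0,0,-0.6,0,0.5],[-0.4,0,0,0,0.5],[-0.45,0,0,0,0.5],[-0.33,0,0,0,0.5],[0,0,0.15,0,0.5],[0,0,0.15,0,0.5],[0,0,0,0,0.5]]' 25; python3 - <<'E'
from h import *
to(568,-20,68,103.2)
E
```

```text
clock: 7.12
position: [0.5664, -0.0205, 0.0708]
ee_rot: [0.361, -3.119, -0.0]
force: [-0.2, -0.1, -2.5]
width: 0.653
gripper_force: 25.0
t 7.12 p [566.4 -20.5  70.8] yaw 103.21 z [-0.002 -0.    -1.   ] w 0.653 gf 25.0 F [-0.2 -0.1 -2.5]
units [-0.042  0.003  0.069] turn 0.002
```

```bash
python3 -m creep '[[0,0,0,0,0.5],[0,0,0.07,0,0.5],[0,0,0.08,0,0.5],[0,0,0.1,0,0.5],[0,0,0.1,0,0.5],[0,0,0.1,0,0.5],[0,0,0.1,0,0.5],[0,0,0,0,0.5]]' 10; cat >> h.py <<'E'
def look(name):
    s=readout.observe(); im=vision.get_image(name); P=world(im)*1000
    M=R.from_rotvec(s["ee_rot"]).as_matrix(); G=s["position"]*1000+M[:,2]*-18.8
    np.savez("last_"+name,P=P,px=im["pixels"],G=G,M=M); return im,P,(P-G)@M  # tool-frame coords about grasp
E
python3 - <<'E'
from h import *
to(568,-20,47.4,103.2)
for n in("scene","wrist"):
    im,P,L=look(n)
    m=(abs(L[...,1])<36)&(abs(L[...,0])<75)&(L[...,2]>-30)&(L[...,2]<45)
    print(n,m.sum()); v,u=np.where(m); print(u.min(),u.max(),v.min(),v.max())
    if n=="scene": cv2.imwrite("pics/s2.png",cv2.resize(im["pixels"][200:270,215:315],None,fx=8,fy=8,interpolation=cv2.INTER_CUBIC))
    # side rims: |y| 22..32, outermost; bin by x, top (min tool z)
    for x in range(-65,66,8):
        k=m&(abs(L[...,0]-x)<4)&(abs(L[...,1])>20); 
        if k.sum()>3: print(x,k.sum(),np.percentile(L[k][:,2],[5,50,90]).round(1),end=' | ')
E
```

```text
clock: 8.12
position: [0.5678, -0.0202, 0.0494]
ee_rot: [0.362, -3.121, 0.0]
force: [-1.3, 0.3, -1.3]
width: 0.646
gripper_force: 10.0
t 8.12 p [567.8 -20.2  49.4] yaw 103.23 z [-0. -0. -1.] w 0.646 gf 10.0 F [-1.3  0.3 -1.3]
units [-0.007  0.004  0.049] turn 0.007
scene 416
237 273 212 245
-49 4 [40.9 42.8 44.4] | -41 5 [40.  43.5 44.6] | -33 4 [42.6 44.1 44.8] | -17 12 [-14.6  -6.2  43.3] | -9 12 [-26.4 -14.5  44.6] | -1 18 [-27.   -4.4  43.6] | 7 41 [-19.1  -3.4  20.3] | 15 34 [-4.5  5.  21.2] | 23 41 [ 0.4  9.4 43.1] | 31 36 [ 2.8 13.  24.6] | 39 27 [ 7.5 13.7 29.2] | 47 17 [ 6.4 11.9 18.3] | wrist 22724
162 351 154 338
-41 29 [1.3 3.7 6.8] | -25 469 [-20.3 -12.2 -10.1] | -17 965 [-20.2 -17.1  -8.4] | -9 529 [-28.9 -22.  -15.3] | -1 523 [-28.2  -2.9   0.4] | 7 2114 [-21.   -7.1   3.5] | 15 1222 [-15.9  -2.7   6.8] | 23 1067 [-2.3  1.6 15.1] | 31 1006 [ 1.4  4.9 18.7] | 39 883 [ 4.8  8.  21.1] | 47 671 [ 8.2 10.3 12.2] |
```

View pics/s2.png

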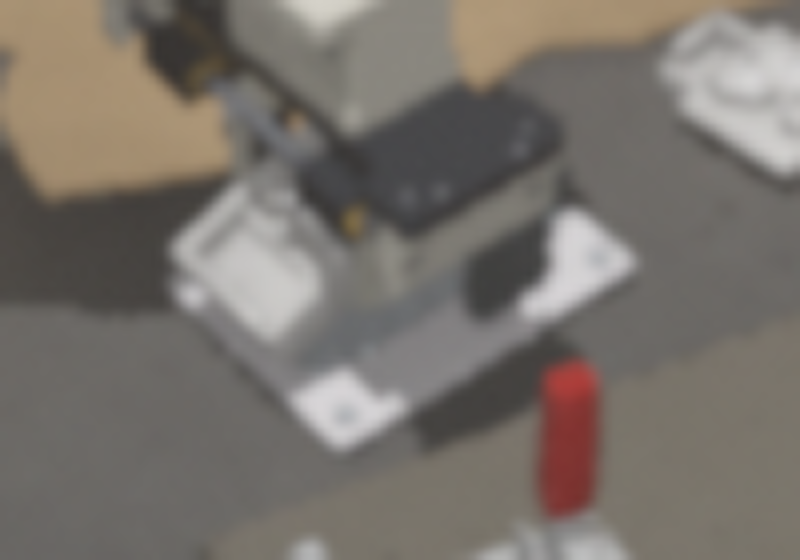

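The scene crop shows the casting tilting front-down (170–330, 200–330), rear up under the gripper. The rim slope is about 20°, so I lower further and measure with a line fit.

```bash
python3 -m creep '[[0,0,0.07,0,0.5],[0,0,0.06,0,0.5],[0,0,0,0,0.5]]' 10 >/dev/null; cat >> h.py <<'E'
def tilt():
    im,P,L=look("wrist"); out=[]
    for sg in(-1,1):
        # rim top of side wall: per x bin, the highest points at |y| 25..30
        xs=[];zs=[]
        for x in np.arange(20,52,2):
            k=(abs(L[...,0]-x)<1)&(L[...,1]*sg>25.5)&(L[...,1]*sg<29.5)&(L[...,2]>-12)&(L[...,2]<30)
            if k.sum()>8: q=L[k]; z=np.percentile(q[:,2],25); xs.append(x); zs.append(z)
        f=np.polyfit(xs,zs,1); out.append((sg,len(xs),np.degrees(np.arctan(f[0])).round(1),f[1].round(1),np.abs(np.polyval(f,xs)-zs).max().round(1)))
    # floor: interior |y|<18
    k=(abs(L[...,1])<20)&(L[...,0]>12)&(L[...,0]<48)&(L[...,2]>0)&(L[...,2]<40)
    q=L[k]; w=np.ones(len(q),bool)
    for _ in range(8):
        c=np.linalg.lstsq(np.c_[q[w][:,:2],np.ones(w.sum())],q[w][:,2],rcond=None)[0]; r=q[:,2]-np.c_[q[:,:2],np.ones(len(q))]@c; w=abs(r)<max(1.,1.5*np.std(r[w]))if _<4 else abs(r)<1.2
    print(out,"floor tilt x",np.degrees(np.arctan(c[0])).round(1),"y",np.degrees(np.arctan(c[1])).round(1),c[2].round(1),w.mean().round(2))
    # front end extent along rim
    k=(abs(L[...,1])<31)&(L[...,0]>30)&(L[...,0]<75)&(L[...,2]>0)&(L[...,2]<25); print("front x max",np.percentile(L[k][:,0],[90,97,99.5]).round(1),"y",np.percentile(L[k][:,1],[1,99]).round(1))
    return im,P,L
E
python3 - <<'E'
from h import *
to(568,-20,43,103.2); im,P,L=tilt(); cv2.imwrite("pics/w3.png",im["pixels"])
E
```

```text
t 8.6 p [567.8 -20.2  44.4] yaw 103.23 z [ 0.  0. -1.] w 0.655 gf 10.0 F [-0.4 -0.1 -0.2]
units [-0.007  0.004  0.036] turn 0.008
[(-1, 15, np.float64(30.3), np.float64(-12.3), np.float64(0.3)), (1, 15, np.float64(30.6), np.float64(-12.6), np.float64(0.2))] floor tilt x 30.8 y 0.0 3.8 0.51
front x max [46.9 48.  48.3] y [-28.5  30.1]
```

View pics/w3.png

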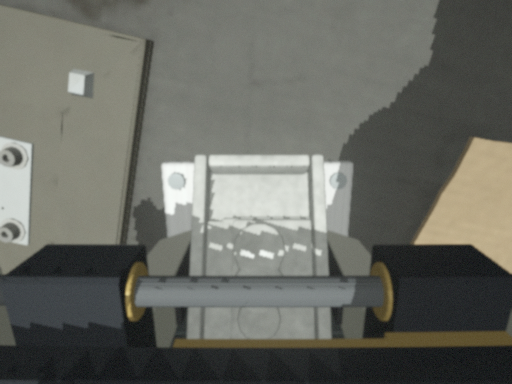

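Tilt is 30.5° on both rims (rims at columns 200 and 318), level crosswise. Tighten, lift, and take a look at the inspection camera from close by.

```bash
python3 -m creep '[[0,0,0,0,0.5],[0,0,0,0,0.5],[0,0,-0.3,0,0.5],[0,0,-0.6,0,0.5],[0,0,-0.8,0,0.5],[0,0,-0.8,0,0.5],[0,0,-0.8,0,0.5],[0,0,-0.6,0,0.5],[0,0,-0.2,0,0.5]]' 55 >/dev/null; python3 -m creep '[[-0.3,0.4,0,0,0.5],[-0.5,0.75,0,0,0.5],[-0.6,0.9,0,0,0.5],[-0.6,0.9,0,0,0.5],[-0.5,0.8,0,0,0.5],[-0.3,0.5,0,0,0.5],[-0.1,0.2,0,0,0.5],[0,0,0,0,0.5]]' 55 >/dev/null; python3 - <<'E'
from h import *
to(529,268,204,101); im,P,L=tilt(); cv2.imwrite("pics/w4.png",im["pixels"])
E
```

```text
t 10.78 p [639.7 179.2 208.1] yaw 103.22 z [-0.001 -0.001 -1.   ] w 0.655 gf 55.0 F [-0.2 -0.5 -2. ]
units [2.185 2.795 0.102] turn 0.555
[(-1, 15, np.float64(30.5), np.float64(-12.4), np.float64(0.2)), (1, 15, np.float64(30.6), np.float64(-12.6), np.float64(0.3))] floor tilt x 32.1 y -0.1 2.9 0.5
front x max [46.9 47.8 48.3] y [-28.5  30. ]
```

View pics/w4.png

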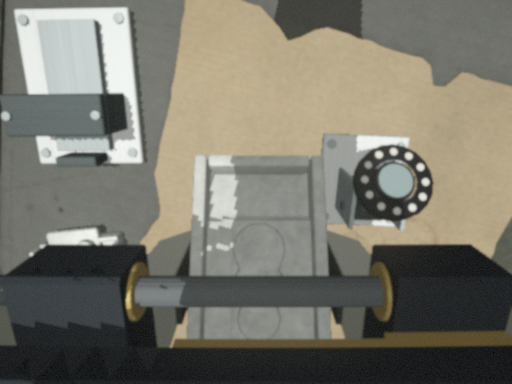

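Wrist view: the casting is held steady at centre; ring light at (393,182), camera plate front corners at (324,134) and (409,137).

```bash
python3 - <<'E'
from h import *
d=np.load("last_wrist.npz");P=d["P"];px=d["px"].astype(int)
v,u=np.mgrid[:384,:512]
m=((u-393)**2+(v-182)**2<42**2)&(P[...,2]>75)&(P[...,2]<130)
q=P[m]; w=np.ones(len(q),bool)
for _ in range(10):
    c=np.linalg.lstsq(np.c_[q[w][:,:2],np.ones(w.sum())],q[w][:,2],rcond=None)[0]; r=q[:,2]-np.c_[q[:,:2],np.ones(len(q))]@c; w=abs(r)<2.5
n=np.array([-c[0],-c[1],1]);n/=np.linalg.norm(n); print("ring n",n.round(3),"tilt",np.degrees(np.arccos(n[2])).round(1),"head",np.degrees(np.arctan2(-n[1],-n[0])).round(1),w.sum(),len(q))
s=q[w]; e1=np.cross([0,0,1],n);e1/=np.linalg.norm(e1);e2=np.cross(n,e1); C0=s.mean(0)
uv=np.c_[(s-C0)@e1,(s-C0)@e2].astype(np.float32); (cx,cy),rad=cv2.minEnclosingCircle(uv); lo,hi=np.percentile(uv,[.5,99.5],0); print("rad",rad,(hi-lo))
C=C0+e1*(lo+hi)[0]/2+e2*(lo+hi)[1]/2; print("ring centre",C.round(1), "enc",(C0+e1*cx+e2*cy).round(1))
# plate: white pixels/any at z 8..18
k=(P[...,2]>7.5)&(P[...,2]<19)&(u>318)&(u<420)&(v>125)&(v<240)
r=cv2.minAreaRect(P[k][:,:2].astype(np.float32)); print("plate",k.sum(),r,cv2.boxPoints(r).round(0).tolist())
# bridge check
k=(P[...,2]>62)&(P[...,2]<73)&(u<140)&(v<160); r=cv2.minAreaRect(P[k][:,:2].astype(np.float32)); print("bridge",r)
E
```

```text
ring n [-0.492 -0.095  0.866] tilt 30.0 head 10.9 4205 4704
rad 32.29880905151367 [61.36303982 60.35879276]
ring centre [607.2 285.8  98.5] enc [607.2 286.2  98.5]
plate 2920 ((633.6962890625, 289.8536376953125), (113.59555053710938, 99.2552719116211), 4.493679046630859) [[573.0, 335.0], [581.0, 236.0], [694.0, 245.0], [686.0, 344.0]]
bridge ((624.0523681640625, -6.651813507080078), (35.88069152832031, 88.54066467285156), 12.78587532043457)
```

```bash
python3 -m creep '[[0.2,0.3,0,0,0.5],[0.4,0.5,0,0,0.5],[0.5,0.65,0,0,0.5],[0.5,0.65,0,0,0.5],[0.34,0.45,0,0,0.5],[0.15,0.2,0.05,0,0.5],[0.05,0.1,0.04,0,0.5],[0,0,0,0.3,0.5],[0,0,0,0.25,0.5],[0,0,0,0,0.5]]' 55 >/dev/null; python3 - <<'E'
from h import *
to(530.4,270.5,204.3,101); im,P,L=tilt(); im,P,L=look("scene"); cv2.imwrite("pics/s5.png",cv2.resize(im["pixels"][100:230,170:330],None,fx=5,fy=4.6))
E
```

```text
t 12.07 p [530.9 270.4 204.9] yaw 100.94 z [ 0. -0. -1.] w 0.65 gf 55.0 F [ 0.6 -0.3 -2.5]
units [0.013 0.005 0.014] turn -0.014
[(-1, 15, np.float64(30.5), np.float64(-12.4), np.float64(0.3)), (1, 15, np.float64(30.6), np.float64(-12.5), np.float64(0.4))] floor tilt x 30.8 y -0.0 3.8 0.51
front x max [46.9 47.8 48.2] y [-28.6  30. ]
```

View pics/s5.png

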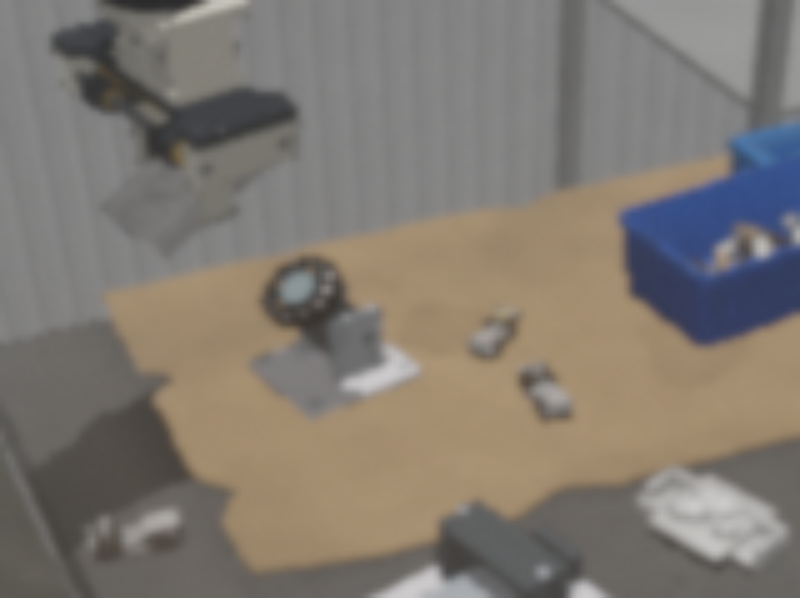

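The scene crop shows the casting held at (160,200), front end down, facing the lens at (300,288). The pose is within about 1 mm of target, so I settle and hand in.

```bash
python3 -m creep '[[0.01,0,0.01,0,0.5],[0,0,0,0,0.5],[0,0,0,0,0.5],[0,0,0,0,0.5],[0,0,0,0,0.5]]' 55; python3 - <<'E'
from h import *
to(530.4,270.5,204.3,101); print(readout.observe()["dq"].round(3)); print(sign_off())
E
```

```text
clock: 12.8
position: [0.53, 0.2709, 0.2045]
ee_rot: [-0.302, 3.127, 0.0]
force: [0.2, -0.1, -2.1]
width: 0.652
gripper_force: 55.0
t 12.8 p [530.  270.9 204.5] yaw 101.03 z [ 0.  0. -1.] w 0.652 gf 55.0 F [ 0.2 -0.1 -2.1]
units [-0.007 -0.012  0.006] turn 0.008
[-0.001 -0.001 -0.    -0.    -0.001 -0.    -0.   ]
the job is handed in; nothing more can be done
None
```

I slid the casting out of the nest, tilted it to about 30.5° in the grip by resting its rear on the bridge's front top edge, and handed it in at 12.8 s, held still before the camera with the gripper within about 1 mm of the computed pose; the placing rests on camera measurements good to about 2 mm.

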